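Clear the router lift plate into the fitted drawer trays

ROBOT

A 6-joint arm with a two-finger parallel gripper is mounted at the origin on the work surface. World frame = base frame: x ahead of the robot, y to its left, z up, the work surface at z = 0. Lengths are in m, angles in rad, forces in N, time in s.
With the tool pointing down it reaches from about 0.225 to 0.875 m from the base axis. Payload 3.4 kg.
Tool frame: the origin (TCP) lies midway between the tips of the shut fingers; the grasp point (between the pads) lies 19 mm behind it (manip.grip_point_offset is the distance from the TCP to the grasp point, in m); z points along the fingers, y is the line along which they close (so a half turn about z gives the same grasp; the last joint's range is limited). The gripper opens to 85 mm and grips with 20 to 120 N. Pads are 22 mm wide; open, the fingers measure 114 mm over their backs; the gripper's body (76 mm by 85 mm) begins 54 mm behind the grasp point. The pads swing forward as they close: fully open they stand 13 mm farther back than shut.
Start: joints at [-1.376, 0.276, 1.505, -0, 1.361, -0.121], TCP at [0.179, -0.547, 0.231] pointing down, gripper open.
Joint ranges: [-2.89, 2.89], [-0.75, 2.08], [0.22, 2.7], [-1.18, 4.32], [0.11, 2.71], [-2.7, 2.7]. Speed limits (rad/s): [2.57, 2.57, 3.14, 3.14, 3.14, 3.14].

INTERFACE

Orientations are given as a unit quaternion [w, x, y, z].
In Python, from rig import manip gives the robot as it stands.
- The arm moves only by the shell command python3 -m handwheel 'ROWS' [FORCE]. ROWS is JSON, a list of rows, each an object with "translation": the shift along the tool's x, y, z in m, a list of three; "angular": the turn, a rotation vector about the tool's x, y, z in degrees, a list of three; "hand": the closure, from 0 (fully open) to 1 (shut). A call has 1 to 10 rows; each row shifts and turns the commanded pose from where the row before left it, along the tool's axes as they then stand; what a row does not reach is not made up. A row lasts 1/12 s, in which the tool goes at most 41.7 mm and 7.16 degrees, less where a joint would pass 70% of its speed; a pose out of reach is approached as far as the arm can. A call with a gripper value outside its range is refused whole. The fingers move at their own pace and stop on an object; FORCE is the grip in N (left out, the last holds). Time passes only in rows, so rows that do not move let the fingers close. It gives the time, the measured TCP pose, the force, the opening and the grip force at its end, in the units of the state.
- manip.get_state(): the state, without advancing time (a new reading comes with each control period).
- manip.get_image(name): name is "scene" or "top" or "wrist"; returns the picture (480x640x3 uint8, red, green, blue); there is no depth.
- manip.camera_info(name): a dict with "camera_matrix" (3x3 intrinsics, pixels), "eye" and "orientation" of the camera in the world; the wrist camera has in their place "tool_from_camera" (4x4, takes a point from camera to tool coordinates, whose origin is the TCP and whose axes are the flange's). Camera axes: x right, y down, z forward; pixel columns grow to the right and rows downward; lengths in m; the calibration is good to about 2 mm. A picture is of the moment at which its call begins: read the wrist's pose just before it. camera_info takes no time and is no camera call.
- manip.sign_off(): hands the job in; it is judged then, once.
The state is a dict: "clock": time; "qpos": joint angles; "qd": joint speeds; "effort": joint torques, N m; "position": TCP position; "ee_rot": TCP orientation; "contact_force": force on the tool from outside, world axes, zero at the start; "moment": the same for the moment, N m; "width": finger opening in m; "gripper_force": force on a finger pad.
Only numpy, scipy, OpenCV 4.12 (cv2) and the standard library are available. Lean on these libraries where they do the work, as an engineer would, in place of code of your own. Each camera call takes 0.05 s, during which the arm holds its last target. There are 200 camera calls.

TASK

The orange router lift plate is about to go back into its table, so clear it: put each of the four things lying on it away, upright and flat on the floor of its own plywood drawer tray. The push block belongs in the long green-lined tray, the hex key set in the small black-lined one, and the red coarse and blue fine sanding shells each in the tray lined in its own colour. Set things down without dropping them, and leave the second push block, standing on the bare bench behind the plate, where it is.

Things in the scene. Friction and masses are not known exactly. Their poses are not given: they have to be found in the camera images.
- push_block_center (a point): The beech push block that lies on the orange plate (its twin stands on the bench and is not to be moved). Base 160 x 70 mm, 18 mm thick; in the middle of it an upright beech grip 82 mm long, 28 mm thick (across the block) and rising to 80 mm above the underside, widening to 110 mm in length near the base. 0.32 kg. This point is the block's centre, 40 mm above its underside, inside the grip; x along the block's length, y across the grip, z up.
- hex_set_center (a point): Silver hex key set: black plastic holder 84 x 36 mm, 50 mm high, with a row of steel L-keys standing in its top, stepped from 80 mm high down to 55 mm above the underside (the keys lie within 4 mm of the holder's mid-plane). 0.25 kg. It lies on the orange plate. This point is 40 mm above its underside, on its vertical centre line; x along the 84 mm length, y across the 36 mm width, z up.
- shell_coarse_center (a point): Red hard shell of a sanding sponge (coarse), the upper one of the stacked pair on the orange plate. Hollow plastic body 100 x 58 mm, 30 mm high, with a grip ridge on top 72 mm long and 24 mm thick, rising to 54 mm above the underside. Its hollow sits loosely over the ridge of the blue shell, so it must be lifted 26 mm or more to come free. 0.09 kg. This point is 27 mm above its underside, on its centre line; x along the length, y across the ridge, z up.
- shell_fine_center (a point): Blue hard shell of a sanding sponge (fine), the lower one of the stacked pair, resting on the orange plate; its edge shows all round under the smaller red one, whose underside rests 30 mm above its own. Body 118 x 70 mm, 30 mm high, with the same grip ridge on top, 72 x 24 mm, rising to 54 mm above the underside. 0.11 kg. This point is 27 mm above its underside, on its centre line; x along the length, y across the ridge, z up.
- tray_push: Home of the push block: the longest plywood drawer tray, lined green, fixed to the bench. Inside 180 x 90 mm, outside 192 x 102 mm, floor 6 mm above the bench, rim 18 mm above the bench. Origin under its centre at bench height; x along its length, y across, z up. Either way round will do.
- tray_hex: Home of the hex key set: the smallest plywood drawer tray, lined black, fixed. Inside 104 x 56 mm, outside 116 x 68 mm, floor 6 mm and rim 18 mm above the bench. Origin under its centre at bench height; x along its length, y across, z up. Either way round will do.
- tray_coarse: Home of the coarse sanding shell: plywood drawer tray lined red, fixed. Inside 120 x 78 mm, outside 132 x 90 mm, floor 6 mm and rim 18 mm above the bench. Origin under its centre at bench height; x along its length, y across, z up. Either way round will do.
- tray_fine: Home of the fine sanding shell: plywood drawer tray lined blue, fixed, larger than the red one. Inside 138 x 90 mm, outside 150 x 102 mm, floor 6 mm and rim 18 mm above the bench. Origin under its centre at bench height; x along its length, y across, z up. Either way round will do.
- push_twin_center (a point): The second beech push block, a twin of the first, standing on the bare bench behind the orange plate (on the side away from the robot): to be left there. This point is 40 mm above its underside; axes as for the first.
- plate: Orange router lift plate, 235 mm (x) by 298 mm (y), 10 mm thick, lying flat and fixed on the bench, with an aluminium insert ring in its middle. The push block, the hex key set and the stack of two shells stand side by side on it about 105 mm apart along y, in any sequence. Origin under its centre at bench height.
Not all that is in view belongs to the job. What is shaped like the part that bears push_block_center but pink or turquoise is not meant.

How it is judged:
At the end, for the whole second after the job is handed in: Each of the four things stands upright (0.07 rad) and at rest on the floor of its own tray, centre within 14 mm of the tray's along both its axes and at most 4 mm above seated height, released; the second push block is within 20 mm of its start (x of push_block_center in the frame of tray_push between -0.014 and 0.014 m and y of push_block_center in the frame of tray_push between -0.014 and 0.014 m and z of push_block_center in the frame of tray_push below 0.05 m and angle between each of push_block_center, hex_set_center, shell_coarse_center, shell_fine_center's own z axis and vertical below 0.07 rad and linear speed of each of push_block, hex_set, shell_coarse, shell_fine below 0.02 m/s and x of hex_set_center in the frame of tray_hex between -0.014 and 0.014 m and y of hex_set_center in the frame of tray_hex between -0.014 and 0.014 m and z of hex_set_center in the frame of tray_hex below 0.05 m and x of shell_coarse_center in the frame of tray_coarse between -0.014 and 0.014 m and y of shell_coarse_center in the frame of tray_coarse between -0.014 and 0.014 m and z of shell_coarse_center in the frame of tray_coarse below 0.037 m and x of shell_fine_center in the frame of tray_fine between -0.014 and 0.014 m and y of shell_fine_center in the frame of tray_fine between -0.014 and 0.014 m and z of shell_fine_center in the frame of tray_fine below 0.037 m and distance of push_twin_center from where it was at the start of the episode below 0.02 m); the robot touches nothing.
It fails at once if one of the four things is dropped or thrown (out of the fingers and faster than 0.8 m/s, as after a fall of about 30 mm) ((linear speed of push_block above 0.8 m/s and contact force between push_block and the fingers below 0.05 N) or (linear speed of hex_set above 0.8 m/s and contact force between hex_set and the fingers below 0.05 N) or (linear speed of shell_coarse above 0.8 m/s and contact force between shell_coarse and the fingers below 0.05 N) or (linear speed of shell_fine above 0.8 m/s and contact force between shell_fine and the fingers below 0.05 N)).
It fails at once if the second push block is moved more than 20 mm (distance of push_twin_center from where it was at the start of the episode above 0.02 m).
It also fails if it takes over 112 s, if anything falls off the work surface, if the arm or the gripper's body presses on something with over 40 N, if the wrist force passes 120 N, or if a joint passes its speed limit or range.

## Working session

There is one attempt and no reset: what is moved stays moved. The work goes in short steps, Python scripts to look and compute and a shell command to move; the robot and the scene stay as the last step left them, time stands still between calls to the robot, and variables do not carry over. Pictures are saved under pics/ and viewed, at most 14 in all, crops included, and the job is handed in when it is done.

```bash
mkdir -p pics; ls
python3 - <<'E'
from rig import manip
import cv2
for n in("scene","top"):
    cv2.imwrite(f"pics/{n}0.png",manip.get_image(n)[:,:,::-1])
    print(n,manip.camera_info(n))
print(manip.camera_info("wrist"));print(manip.get_state(),manip.grip_point_offset)
E
```

```text
pics
scene {'camera_matrix': array([[510.77836367,   0.        , 324.76949712],
       [  0.        , 510.77836367, 240.71816225],
       [  0.        ,   0.        ,   1.        ]]), 'eye': array([1.12173913, 0.25720965, 1.02628528]), 'orientation': array([-0.17035018,  0.53373401,  0.79120719, -0.24515302])}
top {'camera_matrix': array([[617.6625786 ,   0.        , 311.00066321],
       [  0.        , 617.6625786 , 240.23113061],
       [  0.        ,   0.        ,   1.        ]]), 'eye': array([0.30868919, 0.02918966, 1.3690092 ]), 'orientation': array([ 0.05179859, -0.70097349,  0.70971295, -0.04754579])}
{'camera_matrix': array([[399.55311983,   0.        , 316.67199295],
       [  0.        , 399.55311983, 243.77488526],
       [  0.        ,   0.        ,   1.        ]]), 'tool_from_camera': array([[ 1.05579857e-03, -9.62674021e-01, -2.70661441e-01,
         6.81483382e-02],
       [ 9.99999428e-01,  1.06215115e-03,  1.23004799e-04,
        -8.92095944e-04],
       [ 1.69069835e-04, -2.70661416e-01,  9.62674592e-01,
        -1.43110638e-01],
       [ 0.00000000e+00,  0.00000000e+00,  0.00000000e+00,
         1.00000000e+00]])}
{'clock': 0.1, 'qpos': array([-1.37602884e+00,  2.76523270e-01,  1.50601197e+00,  2.00220456e-05,
        1.36072245e+00, -1.21025519e-01]), 'qd': array([ 0.00128357, -0.00148952, -0.00275939, -0.00119638, -0.00073142,
       -0.0012211 ]), 'effort': array([ 1.46374714e-03, -4.17699444e+01, -2.46405798e+01, -1.02977458e-04,
        5.79172527e-03,  7.73739771e-06]), 'position': array([ 0.17847193, -0.54609504,  0.2305289 ]), 'ee_rot': array([-8.32315766e-04,  9.87560212e-01,  1.57239099e-01, -2.09063617e-05]), 'contact_force': array([ 0.37259765, -0.00209081,  0.14417287]), 'moment': array([ 0.01727301,  0.00840279, -0.00716574]), 'gripper_force': 0.0, 'width': 0.08506654985845222} 0.0187
```

View pics/top0.png

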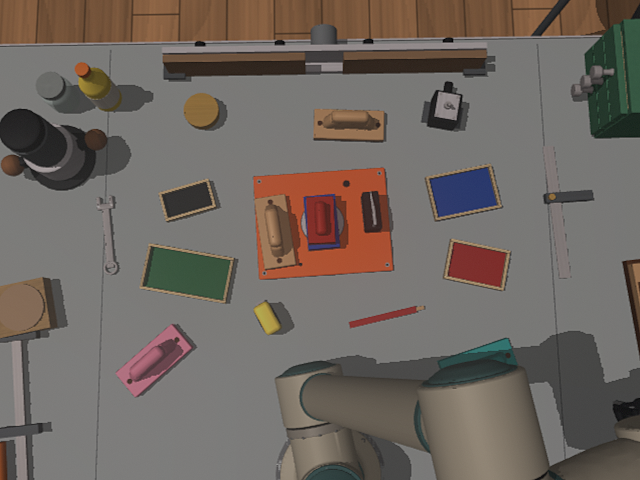

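View pics/scene0.png

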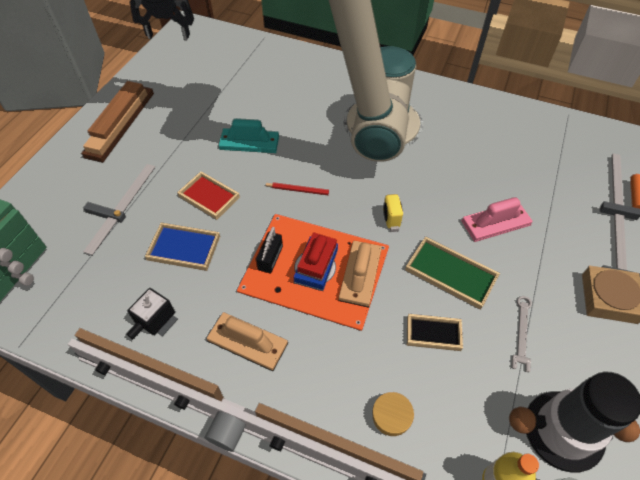

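The top view is oriented with world +x up and +y left.

- **Push block candidates:** the beech one on the plate at (275,232), its beech twin behind the plate at (349,122), pink at (153,360), turquoise at (478,355). The one at (275,232) fits, since it is beech and on the orange plate.
- **Other things on the plate:** the red/blue stack is at (322,220) and the hex set at (372,212).
- **Trays:** black (188,200), green (188,273), blue (463,192), red (478,265).

I'll enlarge the plate to confirm and segment what I can.

```bash
cat > h.py <<'E'
import numpy as np, cv2
from scipy.spatial.transform import Rotation as R
from rig import manip
def q2m(q): return R.from_quat([q[1],q[2],q[3],q[0]]).as_matrix()
def cam(n,st=None):
    i=manip.camera_info(n);K=i["camera_matrix"]
    if n!="wrist": return K,q2m(i["orientation"]),np.array(i["eye"])
    T=i["tool_from_camera"];Rt=q2m(st["ee_rot"])
    return K,Rt@T[:3,:3],Rt@T[:3,3]+st["position"]
def unproj(c,px,z):
    K,Rc,e=c;px=np.atleast_2d(px).astype(float)
    d=np.c_[px,np.ones(len(px))]@np.linalg.inv(K).T@Rc.T
    return e+d*((z-e[2])/d[:,2])[:,None]
def rect(pts):  # metric points -> centre, long-axis angle (deg), sizes mm
    (x,y),(w,h),a=cv2.minAreaRect((pts[:,:2]*1000).astype(np.float32))
    if w<h: w,h,a=h,w,a+90
    return np.round([x,y,(a+90)%180-90,w,h],1)
def snap(n,name):
    st=manip.get_state();im=np.ascontiguousarray(manip.get_image(n)[:,:,::-1])
    cv2.imwrite(f"pics/{name}.png",im);return im,cam(n,st)
E
python3 - <<'E'
from h import *
im=cv2.imread("pics/top0.png");c=cam("top");hsv=cv2.cvtColor(im,cv2.COLOR_BGR2HSV)
def seg(m,x0,y0,x1,y1,z,name):
    k=np.zeros(m.shape,np.uint8);k[y0:y1,x0:x1]=m[y0:y1,x0:x1]*255
    cn=max(cv2.findContours(k,0,2)[0],key=cv2.contourArea)[:,0]
    print(name,rect(unproj(c,cn,z)))
H,S,V=[hsv[...,i].astype(int) for i in range(3)]
beech=(H>8)&(H<25)&(S>60)&(V>110)
seg((H>40)&(H<85)&(S>60),135,235,245,310,.008,"green")
seg((V<70),165,180,212,222,.008,"black")
seg((H>100)&(H<130)&(S>100),425,160,505,225,.008,"blue")
seg(((H<8)|(H>170))&(S>100),440,235,515,295,.008,"red")
for n,b in dict(green=(135,235,245,310),black=(155,175,222,225),blue=(420,160,505,225),red=(440,235,515,295)).items():
    seg((abs(H-18)<10)&(S>70)&(V>90),*b,.018,n+" rim")
seg((H<14)&(S>180)&(V>180),245,160,400,285,.01,"plate")
cv2.imwrite("pics/crop.png",cv2.resize(im[155:285,240:400],None,fx=5,fy=4.6,interpolation=cv2.INTER_CUBIC)[:598,:800])
E
```

```text
green [432.  310.6  79.3 174.1  88.2]
black [598.5 315.  -74.4 102.9  54.5]
blue [ 607.1 -305.5  -79.   133.3   86.7]
red [ 443.5 -329.    77.5  117.4   76.7]
green rim [431.6 310.3  79.3 190.9 101. ]
black rim [595.6 312.1 -74.4 115.8  67.3]
blue rim [ 605.2 -303.9  -79.   150.8  100.9]
red rim [ 442.4 -326.2   77.3  133.5   89.6]
plate [ 5.369e+02  6.370e+01 -5.000e-01  2.490e+01  2.200e+00]
```

View pics/crop.png

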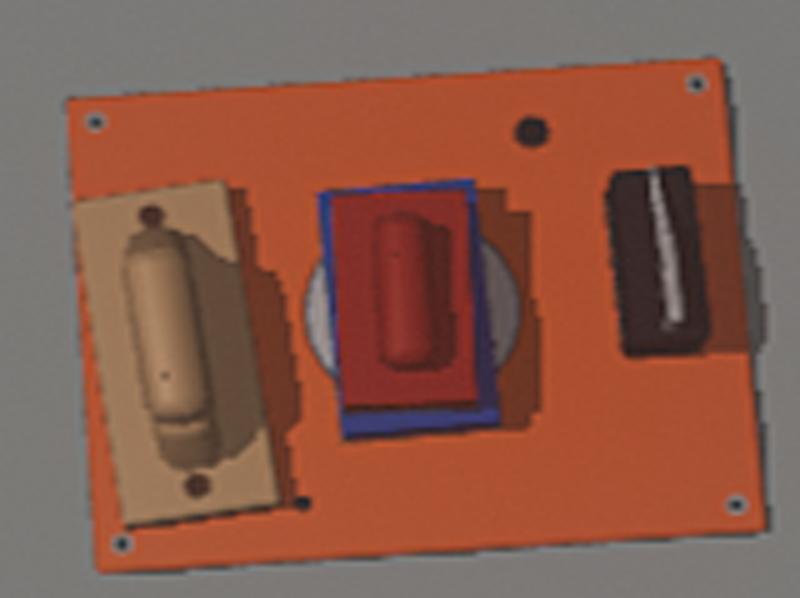

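Confirmed: the plain beech block in the left of the crop, on the orange plate, is the one meant. The red/blue stack is in the middle and the hex set on the right. Next I'll turn the corner pixels into poses.

Run:
```python
from h import *
c=cam("top")
def p(l,z): return unproj(c,np.array(l)/[5,4.6]+[240-.4,155-.4],z)
for n,l,z in [("push base",[(74,202),(224,181),(280,503),(125,527)],.028),
 ("push grip",[(122,245),(185,235),(210,412),(150,412)],.085),
 ("red body",[(330,192),(464,185),(478,402),(345,406)],.070),
 ("blue body",[(320,192),(473,180),(500,424),(344,438)],.040),
 ("hex top",[(612,172),(690,167),(708,345),(628,350)],.06),
 ("plate",[(66,100),(720,58),(768,530),(98,572)],.01)]:
    print(n,rect(p(l,z)))
k=p([(655,170),(675,325)],.08);print(k, np.degrees(np.arctan2(*(k[0]-k[1])[1::-1])))
```

```text
push base [519.7 115.3   8.1 158.9  68.5]
push grip [522.5 116.1   7.   83.   27. ]
red body [538.   15.3   2.5 102.3  57.6]
blue body [537.8  12.7   4.4 118.8  68. ]
hex top [556.5 -95.2   3.3  85.   34.4]
plate [540.6  10.8 -86.7 297.1 233.1]
[[ 0.59425963 -0.09232099  0.08      ]
 [ 0.52142819 -0.09892005  0.08      ]] 5.17728509929485
```

```bash
cat >> h.py <<'E'
def to(x,y,z,ang):  # mm, deg: shift in tool axes (mm) then turn about tool z
    s=manip.get_state();M=q2m(s["ee_rot"]);d=M.T@(np.array([x,y,z])/1000-s["position"])*1000
    a=np.degrees(np.arctan2(M[1,0],M[0,0]));t=(ang-a+180)%360-180
    print("pos",np.round(s["position"]*1000,1),"ang",round(a,1),"tilt",np.round(M[:2,2],4),"shift",np.round(d,1),"turn z",round(-t,1),"w",round(s["width"]*1000,1),"F",np.round(s["contact_force"],1),"t",s["clock"])
E
python3 -c "
from h import *
to(556,-95,180,4.5)"
```

```text
pos [ 178.5 -546.1  230.5] ang 18.1 tilt [-0.0003  0.0016] shift [ 498.9 -311.5   51.2] turn z 13.6 w 85.1 F [ 0.4 -0.   0.1] t 0.1
```

```bash
r='x'; python3 -m handwheel '[{"translation":[0.025,-0.0156,0.0026],"angular":[0,0,0],"hand":0.25},{"translation":[0.025,-0.0156,0.0026],"angular":[0,0,0],"hand":0.25},{"translation":[0.025,-0.0156,0.0026],"angular":[0,0,0],"hand":0.25},{"translation":[0.025,-0.0156,0.0026],"angular":[0,0,0],"hand":0.25},{"translation":[0.025,-0.0156,0.0026],"angular":[0,0,0],"hand":0.25},{"translation":[0.025,-0.0156,0.0026],"angular":[0,0,0],"hand":0.25},{"translation":[0.025,-0.0156,0.0026],"angular":[0,0,0],"hand":0.25},{"translation":[0.025,-0.0156,0.0026],"angular":[0,0,0],"hand":0.25},{"translation":[0.025,-0.0156,0.0026],"angular":[0,0,0],"hand":0.25},{"translation":[0.025,-0.0156,0.0026],"angular":[0,0,0],"hand":0.25}]' 40
python3 -m handwheel '[{"translation":[0.025,-0.0156,0.0026],"angular":[0,0,0],"hand":0.25},{"translation":[0.025,-0.0156,0.0026],"angular":[0,0,0],"hand":0.25},{"translation":[0.025,-0.0156,0.0026],"angular":[0,0,0],"hand":0.25},{"translation":[0.025,-0.0156,0.0026],"angular":[0,0,0],"hand":0.25},{"translation":[0.025,-0.0156,0.0026],"angular":[0,0,0],"hand":0.25},{"translation":[0.025,-0.0156,0.0026],"angular":[0,0,0],"hand":0.25},{"translation":[0.025,-0.0156,0.0026],"angular":[0,0,0],"hand":0.25},{"translation":[0.025,-0.0156,0.0026],"angular":[0,0,0],"hand":0.25},{"translation":[0.025,-0.0156,0.0026],"angular":[0,0,0],"hand":0.25},{"translation":[0.024,-0.015,0.002],"angular":[0,0,0],"hand":0.25}]'
python3 -m handwheel '[{"translation":[0,0,0],"angular":[0,0,6.8],"hand":0.25},{"translation":[0,0,0],"angular":[0,0,6.8],"hand":0.25},{"translation":[0,0,0],"angular":[0,0,0],"hand":0.25}]'
python3 - <<'E'
from h import *
snap("wrist","w1");to(556,-95,180,4.5)
st=manip.get_state();K,Rc,e=cam("wrist",st)
def pr(P):
    v=(K@(Rc.T@(np.array(P)-e)));return np.round(v[:2]/v[2])
for z in(.06,):
  for dx,dy in[(42,18),(42,-18),(-42,-18),(-42,18)]:
    a=np.radians(4.5);print(pr([.556+(dx*np.cos(a)-dy*np.sin(a))/1e3,-.095+(dx*np.sin(a)+dy*np.cos(a))/1e3,z]))
E
```

```text
clock: 0.93
position: [0.3683, -0.3192, 0.2049]
ee_rot: [-0.0, 0.988, 0.157, -0.0]
contact_force: [0.5, 0.2, -0.7]
width: 0.064
gripper_force: 0.0
clock: 1.77
position: [0.5567, -0.0941, 0.1792]
ee_rot: [-0.0, 0.988, 0.157, -0.0]
contact_force: [1.0, -0.3, -0.4]
width: 0.0641
gripper_force: 0.0
clock: 2.02
position: [0.5561, -0.0949, 0.1792]
ee_rot: [-0.0, 0.999, 0.039, -0.001]
contact_force: [0.9, -0.5, -0.1]
width: 0.0641
gripper_force: 0.0
pos [556.  -95.2 179.3] ang 4.7 tilt [-0.0012  0.0002] shift [ 0.  -0.2 -0.7] turn z 0.2 w 64.2 F [ 0.5 -1.   0.1] t 2.0667
[290. 173.]
[346. 173.]
[343. 293.]
[292. 293.]
```

View pics/w1.png

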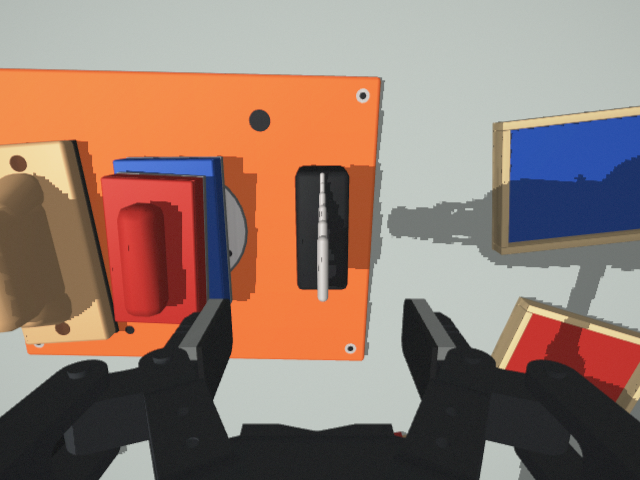

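The hex holder spans x 295–348 and y 166–290. The prediction was 290–346 and 173–293, so the holder is about 2 mm off in +x and −y, at roughly (558, −97). I'll go down, grip the holder and lift.

```bash
python3 -m handwheel '[{"translation":[0.002,0.0015,0.02],"angular":[0,0,0],"hand":0.25},{"translation":[0,0,0.025],"angular":[0,0,0],"hand":0.25},{"translation":[0,0,0.025],"angular":[0,0,0],"hand":0.25},{"translation":[0,0,0.025],"angular":[0,0,0],"hand":0.25},{"translation":[0,0,0.025],"angular":[0,0,0],"hand":0.25},{"translation":[0,0,0.016],"angular":[0,0,0],"hand":0.25},{"translation":[0,0,0.010],"angular":[0,0,0],"hand":0.25},{"translation":[0,0,0.005],"angular":[0,0,0],"hand":0.25},{"translation":[0,0,0],"angular":[0,0,0],"hand":0.25},{"translation":[0,0,0],"angular":[0,0,0],"hand":0.4}]' 40
python3 -m handwheel '[{"translation":[0,0,0],"angular":[0,0,0],"hand":0.6},{"translation":[0,0,0],"angular":[0,0,0],"hand":1},{"translation":[0,0,0],"angular":[0,0,0],"hand":1},{"translation":[0,0,0],"angular":[0,0,0],"hand":1},{"translation":[0,0,0],"angular":[0,0,0],"hand":1},{"translation":[0,0,0],"angular":[0,0,0],"hand":1}]'
python3 -c "
from h import *
to(595.6,312.1,150,105.6)"
```

```text
clock: 2.9
position: [0.5589, -0.0973, 0.0295]
ee_rot: [0.0, 0.999, 0.039, 0.001]
contact_force: [0.0, -0.9, -0.4]
width: 0.0537
gripper_force: 0.0
clock: 3.4
position: [0.5594, -0.0974, 0.0303]
ee_rot: [0.001, 0.999, 0.039, 0.001]
contact_force: [-0.7, -1.6, 6.6]
width: 0.0354
gripper_force: 41.4
pos [559.4 -97.4  30.3] ang 4.5 tilt [ 0.0029 -0.0012] shift [  68.6 -405.2 -120.1] turn z -101.1 w 35.4 F [-0.7 -1.6  6.6] t 3.4
```

```bash
python3 -m handwheel '[{"translation":[0,0,-0.01],"angular":[0,0,0],"hand":1},{"translation":[0,0,-0.02],"angular":[0,0,0],"hand":1},{"translation":[0,0,-0.025],"angular":[0,0,0],"hand":1},{"translation":[0,0,-0.025],"angular":[0,0,0],"hand":1},{"translation":[0,0,-0.025],"angular":[0,0,0],"hand":1},{"translation":[0,0,-0.015],"angular":[0,0,0],"hand":1},{"translation":[0.002,-0.0125,0],"angular":[0,0,0],"hand":1},{"translation":[0.0043,-0.025,0],"angular":[0,0,0],"hand":1},{"translation":[0.0043,-0.025,0],"angular":[0,0,0],"hand":1},{"translation":[0.0043,-0.025,0],"angular":[0,0,0],"hand":1}]'
python3 -m handwheel '[{"translation":[0.0043,-0.025,0],"angular":[0,0,0],"hand":1},{"translation":[0.0043,-0.025,0],"angular":[0,0,0],"hand":1},{"translation":[0.0043,-0.025,0],"angular":[0,0,0],"hand":1},{"translation":[0.0043,-0.025,0],"angular":[0,0,0],"hand":1},{"translation":[0.0043,-0.025,0],"angular":[0,0,0],"hand":1},{"translation":[0.0043,-0.025,0],"angular":[0,0,0],"hand":1},{"translation":[0.0043,-0.025,0],"angular":[0,0,0],"hand":1},{"translation":[0.0043,-0.025,0],"angular":[0,0,0],"hand":1},{"translation":[0.0043,-0.025,0],"angular":[0,0,0],"hand":1},{"translation":[0.0043,-0.025,0],"angular":[0,0,0],"hand":1}]'
python3 -m handwheel '[{"translation":[0.0043,-0.025,0],"angular":[0,0,0],"hand":1},{"translation":[0.0043,-0.025,0],"angular":[0,0,0],"hand":1},{"translation":[0.003,-0.018,0],"angular":[0,0,0],"hand":1},{"translation":[0,0,0],"angular":[0,0,-4],"hand":1},{"translation":[0,0,0],"angular":[0,0,-6.7],"hand":1},{"translation":[0,0,0],"angular":[0,0,-6.7],"hand":1},{"translation":[0,0,0],"angular":[0,0,-6.7],"hand":1},{"translation":[0,0,0],"angular":[0,0,-6.7],"hand":1},{"translation":[0,0,0],"angular":[0,0,-6.7],"hand":1},{"translation":[0,0,0],"angular":[0,0,-6.7],"hand":1}]'
python3 -m handwheel '[{"translation":[0,0,0],"angular":[0,0,-6.7],"hand":1},{"translation":[0,0,0],"angular":[0,0,-6.7],"hand":1},{"translation":[0,0,0],"angular":[0,0,-6.7],"hand":1},{"translation":[0,0,0],"angular":[0,0,-6.7],"hand":1},{"translation":[0,0,0],"angular":[0,0,-6.7],"hand":1},{"translation":[0,0,0],"angular":[0,0,-6.7],"hand":1},{"translation":[0,0,0],"angular":[0,0,-6.7],"hand":1},{"translation":[0,0,0],"angular":[0,0,-6.7],"hand":1},{"translation":[0,0,0],"angular":[0,0,-3],"hand":1},{"translation":[0,0,0],"angular":[0,0,0],"hand":1}]'
python3 - <<'E'
from h import *
to(595.6,312.1,60,105.6);im,c=snap("wrist","w2")
E
```

```text
clock: 4.23
position: [0.5649, -0.0067, 0.1478]
ee_rot: [-0.001, 0.999, 0.039, -0.001]
contact_force: [-0.4, -0.2, -3.0]
width: 0.0355
gripper_force: 40.5
clock: 5.07
position: [0.5877, 0.246, 0.1472]
ee_rot: [0.0, 0.999, 0.039, -0.002]
contact_force: [0.6, 0.3, -2.9]
width: 0.0354
gripper_force: 40.5
clock: 5.9
position: [0.5945, 0.3129, 0.1476]
ee_rot: [-0.0, 0.91, 0.415, -0.001]
contact_force: [0.9, -0.4, -1.9]
width: 0.0355
gripper_force: 40.6
clock: 6.73
position: [0.5947, 0.3128, 0.1477]
ee_rot: [-0.001, 0.606, 0.795, -0.001]
contact_force: [0.2, -0.1, -2.1]
width: 0.0352
gripper_force: 40.6
pos [594.7 312.8 147.7] ang 105.3 tilt [-0.0026 -0.0009] shift [-0.9  0.9 87.7] turn z -0.3 w 35.2 F [ 0.2 -0.1 -2.1] t 6.7333
```

View pics/w2.png

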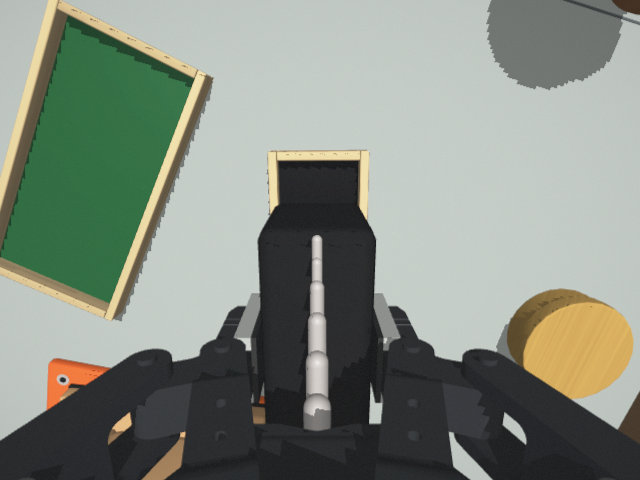

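The hex set is held straight and lines up with the black tray, whose rim is visible at x 268–368, y 152–215. I'll lower it.

```bash
python3 -m handwheel '[{"translation":[0,0.001,0.012],"angular":[0,0,0],"hand":1},{"translation":[0,0,0.02],"angular":[0,0,0],"hand":1},{"translation":[0,0,0.025],"angular":[0,0,0],"hand":1},{"translation":[0,0,0.025],"angular":[0,0,0],"hand":1},{"translation":[0,0,0.02],"angular":[0,0,0],"hand":1},{"translation":[0,0,0.010],"angular":[0,0,0],"hand":1},{"translation":[0,0,0.005],"angular":[0,0,0],"hand":1},{"translation":[0,0,0.001],"angular":[0,0,0],"hand":1},{"translation":[0,0,0.001],"angular":[0,0,0],"hand":1},{"translation":[0,0,0],"angular":[0,0,0],"hand":1}]'
python3 -m handwheel '[{"translation":[0,0,0.001],"angular":[0,0,0],"hand":1},{"translation":[0,0,0.001],"angular":[0,0,0],"hand":1},{"translation":[0,0,0],"angular":[0,0,0],"hand":1}]'
```

```text
clock: 7.62
position: [0.5977, 0.3134, 0.031]
ee_rot: [0.001, 0.607, 0.795, 0.001]
contact_force: [-0.7, -1.0, -1.9]
width: 0.0356
gripper_force: 40.6
clock: 7.87
position: [0.5971, 0.3131, 0.0285]
ee_rot: [0.0, 0.607, 0.795, 0.0]
contact_force: [0.3, -0.5, -3.0]
width: 0.0351
gripper_force: 40.6
```

```bash
python3 -m handwheel '[{"translation":[0,0,0.001],"angular":[0,0,0],"hand":1},{"translation":[0,0,0.001],"angular":[0,0,0],"hand":1},{"translation":[0,0,0],"angular":[0,0,0],"hand":1}]'
python3 -m handwheel '[{"translation":[0,0,0.0005],"angular":[0,0,0],"hand":1},{"translation":[0,0,0],"angular":[0,0,0],"hand":1}]'
```

```text
clock: 8.12
position: [0.597, 0.313, 0.0264]
ee_rot: [0.0, 0.607, 0.795, 0.0]
contact_force: [-0.9, -1.0, 0.1]
width: 0.0354
gripper_force: 40.9
clock: 8.28
position: [0.597, 0.313, 0.0263]
ee_rot: [0.0, 0.607, 0.795, 0.0]
contact_force: [-0.8, -1.5, 4.9]
width: 0.0355
gripper_force: 41.5
```

```bash
python3 -m handwheel '[{"translation":[0,0,0],"angular":[0,0,0],"hand":0.5},{"translation":[0,0,0],"angular":[0,0,0],"hand":0.4},{"translation":[0,0,0],"angular":[0,0,0],"hand":0.35},{"translation":[0,0,0],"angular":[0,0,0],"hand":0.35},{"translation":[0,0,-0.01],"angular":[0,0,0],"hand":0.35},{"translation":[0,0,-0.025],"angular":[0,0,0],"hand":0.35},{"translation":[0,0,-0.035],"angular":[0,0,0],"hand":0.35},{"translation":[0,0,-0.035],"angular":[0,0,0],"hand":0.35},{"translation":[0,0,-0.035],"angular":[0,0,0],"hand":0.35},{"translation":[0,0,-0.035],"angular":[0,0,0],"hand":0.35}]'
python3 - <<'E'
from h import *
im,c=snap("wrist","w3");to(538,15.5,190,3)
E
```

```text
clock: 9.12
position: [0.5966, 0.313, 0.2028]
ee_rot: [0.0, 0.607, 0.795, 0.0]
contact_force: [0.6, 0.8, -0.7]
width: 0.0556
gripper_force: 0.0
pos [600.3 314.5 211.4] ang 105.3 tilt [0.0141 0.0055] shift [-272.  -139.3   18.9] turn z 102.3 w 55.6 F [2.1 1.6 5.1] t 9.1667
```

View pics/w3.png

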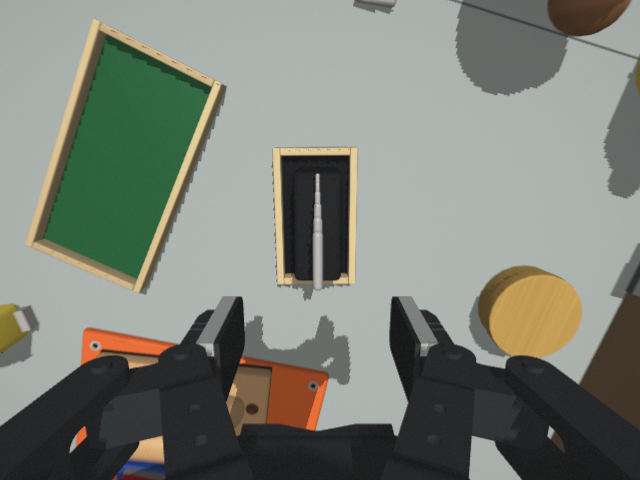

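The hex set is upright and flat in the black tray (tray at x 273–357, y 147–287). Next I'll turn back and get the red shell.

```bash
python3 -m handwheel '[{"translation":[0,0,0],"angular":[0,0,6.8],"hand":0.35},{"translation":[0,0,0],"angular":[0,0,6.8],"hand":0.35},{"translation":[0,0,0],"angular":[0,0,6.8],"hand":0.35},{"translation":[0,0,0],"angular":[0,0,6.8],"hand":0.35},{"translation":[0,0,0],"angular":[0,0,6.8],"hand":0.35},{"translation":[0,0,0],"angular":[0,0,6.8],"hand":0.35},{"translation":[0,0,0],"angular":[0,0,6.8],"hand":0.35},{"translation":[0,0,0],"angular":[0,0,6.8],"hand":0.35},{"translation":[0,0,0],"angular":[0,0,6.8],"hand":0.35},{"translation":[0,0,0],"angular":[0,0,6.8],"hand":0.35}]'
python3 -m handwheel '[{"translation":[0,0,0],"angular":[0,0,6.8],"hand":0.35},{"translation":[0,0,0],"angular":[0,0,6.8],"hand":0.35},{"translation":[0,0,0],"angular":[0,0,6.8],"hand":0.35},{"translation":[0,0,0],"angular":[0,0,6.8],"hand":0.35},{"translation":[0,0,0],"angular":[0,0,6.8],"hand":0.35},{"translation":[0,0,0],"angular":[0,0,0],"hand":0.35}]'
python3 -c "
from h import *
to(538,15.5,190,3)"
```

```text
clock: 10.0
position: [0.5968, 0.313, 0.2008]
ee_rot: [0.0, 0.948, 0.317, 0.0]
contact_force: [0.0, -0.6, -0.2]
width: 0.0555
gripper_force: 0.0
clock: 10.5
position: [0.5968, 0.313, 0.2008]
ee_rot: [-0.0, 1.0, 0.028, 0.0]
contact_force: [0.6, -0.6, -0.6]
width: 0.0558
gripper_force: 0.0
pos [596.8 313.  200.8] ang 3.2 tilt [0.0005 0.0001] shift [-75.2 293.8  10.7] turn z 0.2 w 55.8 F [ 0.6 -0.6 -0.6] t 10.5
```

```bash
python3 -m handwheel '[{"translation":[-0.0075,0.0294,0.001],"angular":[0,0,0],"hand":0.35},{"translation":[-0.0075,0.0294,0.001],"angular":[0,0,0],"hand":0.35},{"translation":[-0.0075,0.0294,0.001],"angular":[0,0,0],"hand":0.35},{"translation":[-0.0075,0.0294,0.001],"angular":[0,0,0],"hand":0.35},{"translation":[-0.0075,0.0294,0.001],"angular":[0,0,0],"hand":0.35},{"translation":[-0.0075,0.0294,0.001],"angular":[0,0,0],"hand":0.35},{"translation":[-0.0075,0.0294,0.001],"angular":[0,0,0],"hand":0.35},{"translation":[-0.0075,0.0294,0.001],"angular":[0,0,0],"hand":0.35},{"translation":[-0.0075,0.0294,0.001],"angular":[0,0,0],"hand":0.35},{"translation":[-0.0075,0.0294,0.001],"angular":[0,0,0],"hand":0.35}]'
python3 -m handwheel '[{"translation":[0,0,0],"angular":[0,0,0],"hand":0.35},{"translation":[0,0,0],"angular":[0,0,0],"hand":0.35},{"translation":[0,0,0],"angular":[0,0,0],"hand":0.35}]'
python3 - <<'E'
from h import *
im,c=snap("wrist","w4");to(538,15.5,190,3)
hsv=cv2.cvtColor(im,cv2.COLOR_BGR2HSV);H,S,V=[hsv[...,i].astype(int) for i in range(3)]
m=(((H<5)|(H>172))&(S>120)&(V>60)).astype(np.uint8)*255;m[300:]=0
K,Rc,e=c;a=np.radians(3)
for hx,hy,z in[(50,29,.07),(36,12,.09)]:
  for sx,sy in[(1,1),(1,-1),(-1,-1),(-1,1)]:
    P=np.array([.538+(sx*hx*np.cos(a)-sy*hy*np.sin(a))/1e3,.0155+(sx*hx*np.sin(a)+sy*hy*np.cos(a))/1e3,z])
    v=K@(Rc.T@(P-e));print(np.round(v[:2]/v[2]))
E
```

```text
clock: 11.33
position: [0.5384, 0.0139, 0.1908]
ee_rot: [0.0, 1.0, 0.031, 0.0]
contact_force: [0.2, 0.7, 0.3]
width: 0.0558
gripper_force: 0.0
clock: 11.58
position: [0.539, 0.0155, 0.1907]
ee_rot: [-0.0, 1.0, 0.029, 0.0]
contact_force: [-0.3, 0.3, -0.5]
width: 0.0553
gripper_force: 0.0
pos [539.1  15.9 190.6] ang 3.4 tilt [0.0007 0.0005] shift [-1.1  0.3  0.6] turn z 0.4 w 55.6 F [-0.9  0.9 -0.3] t 11.6333
[274. 162.]
[363. 162.]
[358. 304.]
[277. 304.]
[299. 188.]
[338. 188.]
[336. 297.]
[299. 297.]
```

View pics/w4.png

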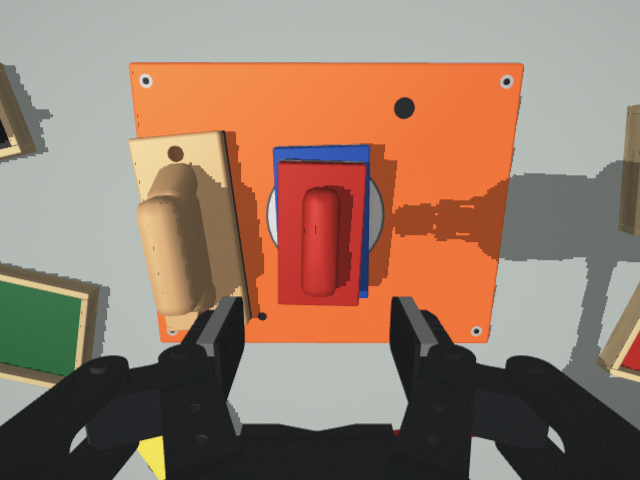

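The red shell body is at x 278–367, y 160–305, and its ridge is at x 302–340. That is about 1 mm to −y of the prediction. I'll go down onto the ridge.

```bash
python3 -m handwheel '[{"translation":[-0.001,0.001,0.012],"angular":[0,0,0.8],"hand":0.4},{"translation":[0,0,0.02],"angular":[0,0,0],"hand":0.4},{"translation":[0,0,0.025],"angular":[0,0,0],"hand":0.4},{"translation":[0,0,0.025],"angular":[0,0,0],"hand":0.4},{"translation":[0,0,0.018],"angular":[0,0,0],"hand":0.4},{"translation":[0,0,0.012],"angular":[0,0,0],"hand":0.4},{"translation":[0,0,0.006],"angular":[0,0,0],"hand":0.4},{"translation":[0,0,0],"angular":[0,0,0],"hand":0.4},{"translation":[0,0,0],"angular":[0,0,0],"hand":0.55},{"translation":[0,0,0],"angular":[0,0,0],"hand":0.65}]' 40
python3 -m handwheel '[{"translation":[0,0,0],"angular":[0,0,0],"hand":0.75},{"translation":[0,0,0],"angular":[0,0,0],"hand":1},{"translation":[0,0,0],"angular":[0,0,0],"hand":1},{"translation":[0,0,0],"angular":[0,0,0],"hand":1},{"translation":[0,0,0],"angular":[0,0,0],"hand":1}]'
```

```text
clock: 12.47
position: [0.5388, 0.0145, 0.0733]
ee_rot: [0.0, 1.0, 0.022, 0.001]
contact_force: [-0.7, -0.5, -0.1]
width: 0.0305
gripper_force: 0.0
clock: 12.88
position: [0.539, 0.0141, 0.0736]
ee_rot: [0.0, 1.0, 0.022, 0.001]
contact_force: [0.4, 1.3, 5.5]
width: 0.0231
gripper_force: 40.6
```

```bash
python3 -m handwheel '[{"translation":[0,0,-0.008],"angular":[0,0,0],"hand":1},{"translation":[0,0,-0.012],"angular":[0,0,0],"hand":1},{"translation":[0,0,-0.015],"angular":[0,0,0],"hand":1},{"translation":[0,0,-0.02],"angular":[0,0,0],"hand":1},{"translation":[0,0,-0.02],"angular":[0,0,0],"hand":1},{"translation":[0,0,-0.02],"angular":[0,0,0],"hand":1},{"translation":[0,0,-0.01],"angular":[0,0,0],"hand":1},{"translation":[0,0,0],"angular":[0,0,0],"hand":1},{"translation":[0,0,0],"angular":[0,0,0],"hand":1}]'
python3 -c "
from h import *
snap('wrist','w5');to(442.4,-326.2,150,77.3)"
```

```text
clock: 13.63
position: [0.5376, 0.014, 0.1774]
ee_rot: [0.0, 1.0, 0.022, 0.0]
contact_force: [-0.1, -0.2, -1.4]
width: 0.0234
gripper_force: 39.8
pos [537.   14.1 176.5] ang 2.5 tilt [-0.0018  0.    ] shift [-109.2  335.9   26.7] turn z -74.8 w 23.1 F [-0.1 -0.1 -1.2] t 13.6833
```

View pics/w5.png

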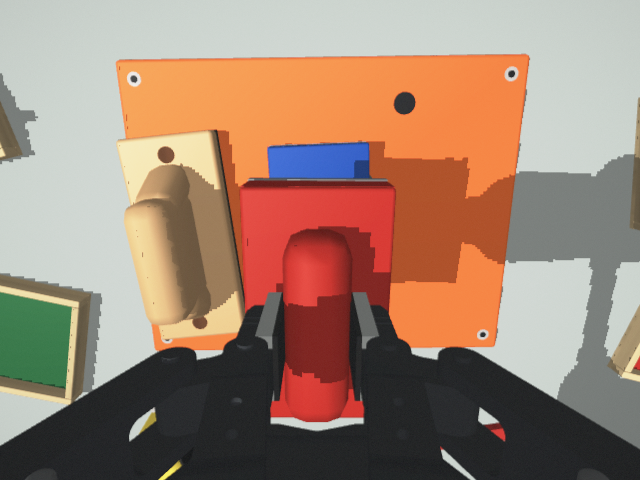

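The red shell is held level and the blue one stays on the plate. Moving on to the red tray.

```bash
python3 -m handwheel '[{"translation":[-0.004,0.0123,0],"angular":[0,0,0],"hand":1},{"translation":[-0.0078,0.024,0],"angular":[0,0,0],"hand":1},{"translation":[-0.0078,0.024,0],"angular":[0,0,0],"hand":1},{"translation":[-0.0078,0.024,0],"angular":[0,0,0],"hand":1},{"translation":[-0.0078,0.024,0],"angular":[0,0,0],"hand":1},{"translation":[-0.0078,0.024,0],"angular":[0,0,0],"hand":1},{"translation":[-0.0078,0.024,0],"angular":[0,0,0],"hand":1},{"translation":[-0.0078,0.024,0],"angular":[0,0,0],"hand":1},{"translation":[-0.0078,0.024,0],"angular":[0,0,0],"hand":1},{"translation":[-0.0078,0.024,0],"angular":[0,0,0],"hand":1}]'
python3 -m handwheel '[{"translation":[-0.0078,0.024,0],"angular":[0,0,0],"hand":1},{"translation":[-0.0078,0.024,0],"angular":[0,0,0],"hand":1},{"translation":[-0.0078,0.024,0],"angular":[0,0,0],"hand":1},{"translation":[-0.0078,0.024,0],"angular":[0,0,0],"hand":1},{"translation":[-0.004,0.0116,0],"angular":[0,0,0],"hand":1},{"translation":[0,0,0],"angular":[0,0,-5],"hand":1},{"translation":[0,0,0],"angular":[0,0,-7],"hand":1},{"translation":[0,0,0],"angular":[0,0,-7],"hand":1},{"translation":[0,0,0],"angular":[0,0,-7],"hand":1},{"translation":[0,0,0],"angular":[0,0,-7],"hand":1}]'
python3 -m handwheel '[{"translation":[0,0,0],"angular":[0,0,-7],"hand":1},{"translation":[0,0,0],"angular":[0,0,-7],"hand":1},{"translation":[0,0,0],"angular":[0,0,-7],"hand":1},{"translation":[0,0,0],"angular":[0,0,-7],"hand":1},{"translation":[0,0,0],"angular":[0,0,-7],"hand":1},{"translation":[0,0,0],"angular":[0,0,-7],"hand":1},{"translation":[0,0,0],"angular":[0,0,0],"hand":1},{"translation":[0,0,0],"angular":[0,0,0],"hand":1}]'
python3 -c "
from h import *
to(442.4,-326.2,40,77.3)"
```

```text
clock: 14.52
position: [0.4718, -0.2186, 0.176]
ee_rot: [-0.001, 1.0, 0.022, -0.001]
contact_force: [1.2, 0.6, -0.9]
width: 0.0232
gripper_force: 39.7
clock: 15.35
position: [0.4423, -0.3257, 0.1763]
ee_rot: [-0.001, 0.952, 0.308, -0.001]
contact_force: [0.3, -0.0, 0.1]
width: 0.0232
gripper_force: 39.8
clock: 16.02
position: [0.4426, -0.3258, 0.1766]
ee_rot: [-0.001, 0.781, 0.625, -0.0]
contact_force: [0.2, -1.1, -0.4]
width: 0.0233
gripper_force: 39.8
pos [ 442.6 -325.8  176.6] ang 77.3 tilt [-0.0014  0.0013] shift [ -0.6   0.2 136.6] turn z 0.0 w 23.3 F [ 0.2 -1.1 -0.4] t 16.0167
```

```bash
python3 -m handwheel '[{"translation":[0,0,0.012],"angular":[0,0,0],"hand":1},{"translation":[0,0,0.022],"angular":[0,0,0],"hand":1},{"translation":[0,0,0.025],"angular":[0,0,0],"hand":1},{"translation":[0,0,0.025],"angular":[0,0,0],"hand":1},{"translation":[0,0,0.022],"angular":[0,0,0],"hand":1},{"translation":[0,0,0.014],"angular":[0,0,0],"hand":1},{"translation":[0,0,0.008],"angular":[0,0,0],"hand":1},{"translation":[0,0,0.004],"angular":[0,0,0],"hand":1},{"translation":[0,0,0.001],"angular":[0,0,0],"hand":1},{"translation":[0,0,0],"angular":[0,0,0],"hand":1}]'
python3 -m handwheel '[{"translation":[0,0,0.001],"angular":[0,0,0],"hand":1},{"translation":[0,0,0.001],"angular":[0,0,0],"hand":1},{"translation":[0,0,0],"angular":[0,0,0],"hand":1}]'
```

```text
clock: 16.85
position: [0.4435, -0.3266, 0.0448]
ee_rot: [0.0, 0.78, 0.626, 0.0]
contact_force: [-0.1, 0.7, -1.2]
width: 0.0231
gripper_force: 39.8
clock: 17.1
position: [0.4435, -0.3265, 0.043]
ee_rot: [0.001, 0.78, 0.626, 0.0]
contact_force: [-0.0, 0.7, -1.2]
width: 0.0232
gripper_force: 39.8
```

```bash
python3 -m handwheel '[{"translation":[0,0,0.001],"angular":[0,0,0],"hand":1},{"translation":[0,0,0.001],"angular":[0,0,0],"hand":1},{"translation":[0,0,0],"angular":[0,0,0],"hand":1}]'
python3 -m handwheel '[{"translation":[0,0,0.0008],"angular":[0,0,0],"hand":1},{"translation":[0,0,0.0008],"angular":[0,0,0],"hand":1},{"translation":[0,0,0],"angular":[0,0,0],"hand":1}]'
```

```text
clock: 17.35
position: [0.4431, -0.3262, 0.0404]
ee_rot: [0.0, 0.78, 0.626, -0.0]
contact_force: [-0.2, 0.2, -1.1]
width: 0.0232
gripper_force: 39.8
clock: 17.6
position: [0.4432, -0.3263, 0.0396]
ee_rot: [0.0, 0.78, 0.626, -0.0]
contact_force: [-1.5, 0.1, 5.9]
width: 0.023
gripper_force: 40.5
```

Contact. I'll release and rise.

```bash
python3 -m handwheel '[{"translation":[0,0,0],"angular":[0,0,0],"hand":0.6},{"translation":[0,0,0],"angular":[0,0,0],"hand":0.5},{"translation":[0,0,0],"angular":[0,0,0],"hand":0.4},{"translation":[0,0,0],"angular":[0,0,0],"hand":0.4},{"translation":[0,0,-0.01],"angular":[0,0,0],"hand":0.4},{"translation":[0,0,-0.025],"angular":[0,0,0],"hand":0.4},{"translation":[0,0,-0.035],"angular":[0,0,0],"hand":0.4},{"translation":[0,0,-0.035],"angular":[0,0,0],"hand":0.4},{"translation":[0,0,-0.03],"angular":[0,0,0],"hand":0.4},{"translation":[0,0,-0.015],"angular":[0,0,0],"hand":0.4}]'
python3 -m handwheel '[{"translation":[0,0,0],"angular":[0,0,5],"hand":0.4},{"translation":[0,0,0],"angular":[0,0,7],"hand":0.4},{"translation":[0,0,0],"angular":[0,0,7],"hand":0.4},{"translation":[0,0,0],"angular":[0,0,7],"hand":0.4},{"translation":[0,0,0],"angular":[0,0,7],"hand":0.4},{"translation":[0,0,0],"angular":[0,0,7],"hand":0.4},{"translation":[0,0,0],"angular":[0,0,7],"hand":0.4},{"translation":[0,0,0],"angular":[0,0,7],"hand":0.4},{"translation":[0,0,0],"angular":[0,0,7],"hand":0.4},{"translation":[0,0,0],"angular":[0,0,7],"hand":0.4}]'
python3 -m handwheel '[{"translation":[0,0,0],"angular":[0,0,5],"hand":0.4},{"translation":[0,0,0],"angular":[0,0,0],"hand":0.4},{"translation":[0,0,0],"angular":[0,0,0],"hand":0.4}]'
python3 -c "
from h import *
to(538,13,180,4)"
```

```text
clock: 18.43
position: [0.4447, -0.3276, 0.1939]
ee_rot: [0.004, 0.78, 0.626, 0.0]
contact_force: [0.7, -0.4, 0.3]
width: 0.051
gripper_force: 0.0
clock: 19.27
position: [0.4431, -0.3262, 0.1895]
ee_rot: [0.0, 0.997, 0.08, 0.0]
contact_force: [-0.7, -0.2, 0.1]
width: 0.0515
gripper_force: 0.0
clock: 19.52
position: [0.4432, -0.3262, 0.1893]
ee_rot: [0.0, 0.999, 0.04, 0.0]
contact_force: [-0.2, 0.3, 0.4]
width: 0.0514
gripper_force: 0.0
pos [ 443.2 -326.2  189.3] ang 4.6 tilt [ 0.0004 -0.0005] shift [ 121.9 -330.5    9.2] turn z 0.6 w 51.4 F [-0.2  0.3  0.4] t 19.5167
```

```bash
python3 -m handwheel '[{"translation":[0.0085,-0.023,0],"angular":[0,0,0],"hand":0.4},{"translation":[0.0103,-0.028,0],"angular":[0,0,0],"hand":0.4},{"translation":[0.0103,-0.028,0],"angular":[0,0,0],"hand":0.4},{"translation":[0.0103,-0.028,0],"angular":[0,0,0],"hand":0.4},{"translation":[0.0103,-0.028,0],"angular":[0,0,0],"hand":0.4},{"translation":[0.0103,-0.028,0],"angular":[0,0,0],"hand":0.4},{"translation":[0.0103,-0.028,0],"angular":[0,0,0],"hand":0.4},{"translation":[0.0103,-0.028,0],"angular":[0,0,0],"hand":0.4},{"translation":[0.0103,-0.028,0],"angular":[0,0,0],"hand":0.4},{"translation":[0.0103,-0.028,0],"angular":[0,0,0],"hand":0.4}]'
python3 -m handwheel '[{"translation":[0.0103,-0.028,0],"angular":[0,0,0],"hand":0.4},{"translation":[0.0103,-0.0275,0],"angular":[0,0,0],"hand":0.4},{"translation":[0,0,0.004],"angular":[0,0,0],"hand":0.4},{"translation":[0,0,0.005],"angular":[0,0,0],"hand":0.4},{"translation":[0,0,0],"angular":[0,0,0],"hand":0.4},{"translation":[0,0,0],"angular":[0,0,0],"hand":0.4}]'
python3 - <<'E'
from h import *
im,c=snap("wrist","w6");to(538,13,50,4)
K,Rc,e=c;a=np.radians(4)
for hx,hy,z in[(59,35,.04),(36,12,.06)]:
  for sx,sy in[(1,1),(1,-1),(-1,-1),(-1,1)]:
    P=np.array([.538+(sx*hx*np.cos(a)-sy*hy*np.sin(a))/1e3,.013+(sx*hx*np.sin(a)+sy*hy*np.cos(a))/1e3,z])
    v=K@(Rc.T@(P-e));print(np.round(v[:2]/v[2]))
E
```

```text
clock: 20.35
position: [0.5227, -0.0427, 0.1892]
ee_rot: [0.0, 0.999, 0.04, 0.0]
contact_force: [0.3, -0.6, -0.0]
width: 0.0511
gripper_force: 0.0
clock: 20.85
position: [0.538, 0.0119, 0.1794]
ee_rot: [0.0, 0.999, 0.039, -0.001]
contact_force: [0.3, 0.5, -0.2]
width: 0.0515
gripper_force: 0.0
pos [538.3  11.7 179.6] ang 4.4 tilt [-0.0007 -0.0004] shift [-1.000e-01 -1.300e+00  1.296e+02] turn z 0.4 w 51.2 F [ 0.5 -0.2 -0.3] t 20.9
[266. 144.]
[368. 145.]
[361. 304.]
[270. 303.]
[298. 182.]
[335. 182.]
[333. 285.]
[299. 285.]
```

View pics/w6.png

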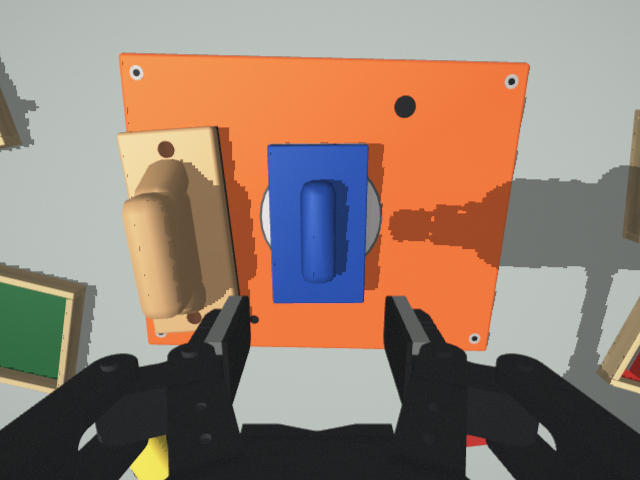

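The blue shell is at x 268–368, y 145–302, with its ridge at x 301–334, centred under the tool. I'll grip the ridge.

```bash
python3 -m handwheel '[{"translation":[0,0,0.015],"angular":[0,0,0],"hand":0.4},{"translation":[0,0,0.025],"angular":[0,0,0],"hand":0.4},{"translation":[0,0,0.028],"angular":[0,0,0],"hand":0.4},{"translation":[0,0,0.028],"angular":[0,0,0],"hand":0.4},{"translation":[0,0,0.02],"angular":[0,0,0],"hand":0.4},{"translation":[0,0,0.012],"angular":[0,0,0],"hand":0.4},{"translation":[0,0,0.008],"angular":[0,0,0],"hand":0.4},{"translation":[0,0,0],"angular":[0,0,0],"hand":0.4},{"translation":[0,0,0],"angular":[0,0,0],"hand":0.55},{"translation":[0,0,0],"angular":[0,0,0],"hand":0.65}]' 40
python3 -m handwheel '[{"translation":[0,0,0],"angular":[0,0,0],"hand":0.75},{"translation":[0,0,0],"angular":[0,0,0],"hand":1},{"translation":[0,0,0],"angular":[0,0,0],"hand":1},{"translation":[0,0,0],"angular":[0,0,0],"hand":1},{"translation":[0,0,0],"angular":[0,0,0],"hand":1}]'
python3 -c "
from h import *
to(605.2,-303.9,130,101)"
```

```text
clock: 21.73
position: [0.5397, 0.0123, 0.0448]
ee_rot: [0.0, 0.999, 0.039, 0.001]
contact_force: [0.3, -0.2, -0.4]
width: 0.0301
gripper_force: 0.0
clock: 22.15
position: [0.5399, 0.0125, 0.0451]
ee_rot: [0.0, 0.999, 0.039, 0.001]
contact_force: [-0.8, -1.2, 5.8]
width: 0.0228
gripper_force: 40.4
pos [539.9  12.5  45.1] ang 4.5 tilt [ 0.0029 -0.0008] shift [ 40.5 320.7 -84.4] turn z -96.5 w 22.8 F [-0.8 -1.2  5.8] t 22.15
```

```bash
python3 -m handwheel '[{"translation":[0,0,-0.008],"angular":[0,0,0],"hand":1},{"translation":[0,0,-0.015],"angular":[0,0,0],"hand":1},{"translation":[0,0,-0.02],"angular":[0,0,0],"hand":1},{"translation":[0,0,-0.025],"angular":[0,0,0],"hand":1},{"translation":[0,0,-0.02],"angular":[0,0,0],"hand":1},{"translation":[0,0,-0.012],"angular":[0,0,0],"hand":1},{"translation":[0.0018,0.014,0],"angular":[0,0,0],"hand":1},{"translation":[0.003,0.024,0],"angular":[0,0,0],"hand":1},{"translation":[0.003,0.024,0],"angular":[0,0,0],"hand":1},{"translation":[0.003,0.024,0],"angular":[0,0,0],"hand":1}]'
python3 -m handwheel '[{"translation":[0.003,0.024,0],"angular":[0,0,0],"hand":1},{"translation":[0.003,0.024,0],"angular":[0,0,0],"hand":1},{"translation":[0.003,0.024,0],"angular":[0,0,0],"hand":1},{"translation":[0.003,0.024,0],"angular":[0,0,0],"hand":1},{"translation":[0.003,0.024,0],"angular":[0,0,0],"hand":1},{"translation":[0.003,0.024,0],"angular":[0,0,0],"hand":1},{"translation":[0.003,0.024,0],"angular":[0,0,0],"hand":1},{"translation":[0.003,0.024,0],"angular":[0,0,0],"hand":1},{"translation":[0.003,0.024,0],"angular":[0,0,0],"hand":1},{"translation":[0.0027,0.0188,0],"angular":[0,0,0],"hand":1}]'
python3 -m handwheel '[{"translation":[0,0,0],"angular":[0,0,-5.5],"hand":1},{"translation":[0,0,0],"angular":[0,0,-7],"hand":1},{"translation":[0,0,0],"angular":[0,0,-7],"hand":1},{"translation":[0,0,0],"angular":[0,0,-7],"hand":1},{"translation":[0,0,0],"angular":[0,0,-7],"hand":1},{"translation":[0,0,0],"angular":[0,0,-7],"hand":1},{"translation":[0,0,0],"angular":[0,0,-7],"hand":1},{"translation":[0,0,0],"angular":[0,0,-7],"hand":1},{"translation":[0,0,0],"angular":[0,0,-7],"hand":1},{"translation":[0,0,0],"angular":[0,0,-7],"hand":1}]'
python3 -m handwheel '[{"translation":[0,0,0],"angular":[0,0,-7],"hand":1},{"translation":[0,0,0],"angular":[0,0,-7],"hand":1},{"translation":[0,0,0],"angular":[0,0,-7],"hand":1},{"translation":[0,0,0],"angular":[0,0,-7],"hand":1},{"translation":[0,0,0],"angular":[0,0,0],"hand":1},{"translation":[0,0,0],"angular":[0,0,0],"hand":1}]'
python3 -c "
from h import *
to(605.2,-303.9,41,101)"
```

```text
clock: 22.98
position: [0.5556, -0.0732, 0.1432]
ee_rot: [0.0, 0.999, 0.04, -0.001]
contact_force: [0.6, -0.3, -0.5]
width: 0.0229
gripper_force: 39.4
clock: 23.82
position: [0.6035, -0.3064, 0.1425]
ee_rot: [-0.0, 0.999, 0.039, -0.001]
contact_force: [0.5, 0.7, -1.1]
width: 0.0232
gripper_force: 39.4
clock: 24.65
position: [0.6032, -0.3042, 0.1425]
ee_rot: [-0.001, 0.802, 0.597, -0.001]
contact_force: [-0.8, -0.0, -1.0]
width: 0.0231
gripper_force: 39.5
clock: 25.15
position: [0.6035, -0.3041, 0.1428]
ee_rot: [-0.001, 0.637, 0.771, -0.0]
contact_force: [0.5, -0.2, -1.9]
width: 0.0232
gripper_force: 39.5
pos [ 603.5 -304.1  142.8] ang 100.8 tilt [-0.0017  0.0007] shift [ -0.2   1.9 101.8] turn z -0.2 w 23.2 F [ 0.5 -0.2 -1.9] t 25.15
```

```bash
python3 -m handwheel '[{"translation":[0.001,0.0005,0.012],"angular":[0,0,0],"hand":1},{"translation":[0,0,0.02],"angular":[0,0,0],"hand":1},{"translation":[0,0,0.025],"angular":[0,0,0],"hand":1},{"translation":[0,0,0.02],"angular":[0,0,0],"hand":1},{"translation":[0,0,0.012],"angular":[0,0,0],"hand":1},{"translation":[0,0,0.006],"angular":[0,0,0],"hand":1},{"translation":[0,0,0.003],"angular":[0,0,0],"hand":1},{"translation":[0,0,0.001],"angular":[0,0,0],"hand":1},{"translation":[0,0,0],"angular":[0,0,0],"hand":1}]'
python3 -m handwheel '[{"translation":[0,0,0.001],"angular":[0,0,0],"hand":1},{"translation":[0,0,0.001],"angular":[0,0,0],"hand":1},{"translation":[0,0,0],"angular":[0,0,0],"hand":1}]'
```

```text
clock: 25.9
position: [0.6052, -0.3032, 0.0457]
ee_rot: [0.001, 0.636, 0.771, 0.0]
contact_force: [0.0, 0.8, -1.3]
width: 0.023
gripper_force: 39.5
clock: 26.15
position: [0.6048, -0.303, 0.0435]
ee_rot: [0.001, 0.636, 0.772, 0.0]
contact_force: [-0.5, -1.2, -1.6]
width: 0.0233
gripper_force: 39.5
```

```bash
python3 -m handwheel '[{"translation":[0,0,0.001],"angular":[0,0,0],"hand":1},{"translation":[0,0,0.001],"angular":[0,0,0],"hand":1},{"translation":[0,0,0],"angular":[0,0,0],"hand":1}]'
python3 -m handwheel '[{"translation":[0,0,0.0008],"angular":[0,0,0],"hand":1},{"translation":[0,0,0],"angular":[0,0,0],"hand":1}]'
```

```text
clock: 26.4
position: [0.6047, -0.3029, 0.0413]
ee_rot: [0.0, 0.636, 0.772, 0.0]
contact_force: [-0.7, 0.5, 0.3]
width: 0.0231
gripper_force: 39.7
clock: 26.57
position: [0.6047, -0.3029, 0.0412]
ee_rot: [0.0, 0.636, 0.772, 0.0]
contact_force: [-1.3, 1.2, 5.1]
width: 0.0233
gripper_force: 40.3
```

Seated. I'll release, rise and turn back towards the push block.

```bash
python3 -m handwheel '[{"translation":[0,0,0],"angular":[0,0,0],"hand":0.6},{"translation":[0,0,0],"angular":[0,0,0],"hand":0.5},{"translation":[0,0,0],"angular":[0,0,0],"hand":0.4},{"translation":[0,0,0],"angular":[0,0,0],"hand":0.4},{"translation":[0,0,-0.01],"angular":[0,0,0],"hand":0.4},{"translation":[0,0,-0.025],"angular":[0,0,0],"hand":0.4},{"translation":[0,0,-0.035],"angular":[0,0,0],"hand":0.4},{"translation":[0,0,-0.035],"angular":[0,0,0],"hand":0.4},{"translation":[0,0,-0.03],"angular":[0,0,0],"hand":0.4},{"translation":[0,0,-0.015],"angular":[0,0,0],"hand":0.4}]'
python3 -m handwheel '[{"translation":[0,0,0],"angular":[0,0,5],"hand":0.3},{"translation":[0,0,0],"angular":[0,0,7],"hand":0.3},{"translation":[0,0,0],"angular":[0,0,7],"hand":0.3},{"translation":[0,0,0],"angular":[0,0,7],"hand":0.3},{"translation":[0,0,0],"angular":[0,0,7],"hand":0.3},{"translation":[0,0,0],"angular":[0,0,7],"hand":0.3},{"translation":[0,0,0],"angular":[0,0,7],"hand":0.3},{"translation":[0,0,0],"angular":[0,0,7],"hand":0.3},{"translation":[0,0,0],"angular":[0,0,7],"hand":0.3},{"translation":[0,0,0],"angular":[0,0,7],"hand":0.3}]'
python3 -m handwheel '[{"translation":[0,0,0],"angular":[0,0,7],"hand":0.3},{"translation":[0,0,0],"angular":[0,0,7],"hand":0.3},{"translation":[0,0,0],"angular":[0,0,7],"hand":0.3},{"translation":[0,0,0],"angular":[0,0,4.3],"hand":0.3},{"translation":[0,0,0],"angular":[0,0,0],"hand":0.3},{"translation":[0,0,0],"angular":[0,0,0],"hand":0.3}]'
python3 -c "
from h import *
to(521,115.5,190,7.7)"
```

```text
clock: 27.4
position: [0.6062, -0.3038, 0.1958]
ee_rot: [0.004, 0.636, 0.772, 0.0]
contact_force: [0.6, -1.0, 0.7]
width: 0.0514
gripper_force: 0.0
clock: 28.23
position: [0.6045, -0.3028, 0.1907]
ee_rot: [0.0, 0.96, 0.281, 0.0]
contact_force: [0.5, 0.2, -0.5]
width: 0.0598
gripper_force: 0.0
clock: 28.73
position: [0.6046, -0.3028, 0.1906]
ee_rot: [0.0, 0.998, 0.068, 0.0]
contact_force: [0.1, -0.1, -0.8]
width: 0.0597
gripper_force: 0.0
pos [ 604.6 -302.8  190.6] ang 7.8 tilt [ 0.0005 -0.0004] shift [-2.590e+01 -4.258e+02  4.000e-01] turn z 0.1 w 59.7 F [ 0.1 -0.1 -0.8] t 28.7333
```

```bash
python3 -m handwheel '[{"translation":[-0.0014,-0.022,0],"angular":[0,0,0],"hand":0.3},{"translation":[-0.0018,-0.03,0],"angular":[0,0,0],"hand":0.3},{"translation":[-0.0018,-0.03,0],"angular":[0,0,0],"hand":0.3},{"translation":[-0.0018,-0.03,0],"angular":[0,0,0],"hand":0.3},{"translation":[-0.0018,-0.03,0],"angular":[0,0,0],"hand":0.3},{"translation":[-0.0018,-0.03,0],"angular":[0,0,0],"hand":0.3},{"translation":[-0.0018,-0.03,0],"angular":[0,0,0],"hand":0.3},{"translation":[-0.0018,-0.03,0],"angular":[0,0,0],"hand":0.3},{"translation":[-0.0018,-0.03,0],"angular":[0,0,0],"hand":0.3},{"translation":[-0.0018,-0.03,0],"angular":[0,0,0],"hand":0.3}]'
python3 -m handwheel '[{"translation":[-0.0018,-0.03,0],"angular":[0,0,0],"hand":0.3},{"translation":[-0.0018,-0.03,0],"angular":[0,0,0],"hand":0.3},{"translation":[-0.0018,-0.03,0],"angular":[0,0,0],"hand":0.3},{"translation":[-0.0018,-0.03,0],"angular":[0,0,0],"hand":0.3},{"translation":[-0.001,-0.0138,0],"angular":[0,0,0],"hand":0.3},{"translation":[0,0,0],"angular":[0,0,0],"hand":0.3},{"translation":[0,0,0],"angular":[0,0,0],"hand":0.3},{"translation":[0,0,0],"angular":[0,0,0],"hand":0.3}]'
python3 - <<'E'
from h import *
im,c=snap("wrist","w7");to(521,115.5,50,7.7)
K,Rc,e=c;a=np.radians(7.7)
for hx,hy,z in[(80,35,.028),(41,14,.083)]:
  for sx,sy in[(1,1),(1,-1),(-1,-1),(-1,1)]:
    P=np.array([.521+(sx*hx*np.cos(a)-sy*hy*np.sin(a))/1e3,.1155+(sx*hx*np.sin(a)+sy*hy*np.cos(a))/1e3,z])
    v=K@(Rc.T@(P-e));print(np.round(v[:2]/v[2]))
E
```

```text
clock: 29.57
position: [0.5476, -0.0144, 0.1905]
ee_rot: [0.0, 0.998, 0.068, 0.0]
contact_force: [0.1, 1.3, 0.1]
width: 0.0597
gripper_force: 0.0
clock: 30.23
position: [0.5222, 0.1151, 0.1902]
ee_rot: [0.0, 0.998, 0.067, 0.0]
contact_force: [0.3, -0.1, -0.3]
width: 0.0599
gripper_force: 0.0
pos [522.3 114.8 190.1] ang 7.7 tilt [ 0.0004 -0.0007] shift [ -1.2  -0.9 140.1] turn z -0.0 w 60.0 F [0.2 0.2 0.4] t 30.2833
[269. 116.]
[365. 116.]
[358. 317.]
[275. 317.]
[294. 178.]
[339. 179.]
[337. 300.]
[296. 300.]
```

View pics/w7.png

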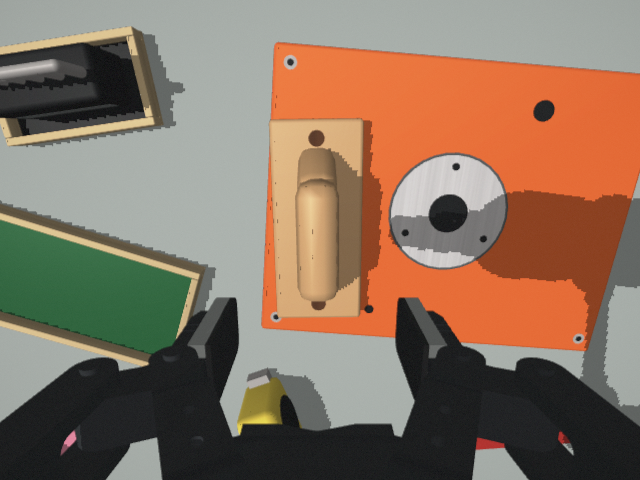

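The push block's base is at x 270–364, y 119–318, and its grip is at x 296–339, so the match is within 1 mm. The plate's ring is now clear. I'll grasp the block.

```bash
python3 -m handwheel '[{"translation":[-0.001,0,0.015],"angular":[0,0,0],"hand":0.35},{"translation":[0,0,0.025],"angular":[0,0,0],"hand":0.35},{"translation":[0,0,0.03],"angular":[0,0,0],"hand":0.35},{"translation":[0,0,0.03],"angular":[0,0,0],"hand":0.35},{"translation":[0,0,0.025],"angular":[0,0,0],"hand":0.35},{"translation":[0,0,0.013],"angular":[0,0,0],"hand":0.35},{"translation":[0,0,0.008],"angular":[0,0,0],"hand":0.35},{"translation":[0,0,0],"angular":[0,0,0],"hand":0.35},{"translation":[0,0,0],"angular":[0,0,0],"hand":0.5},{"translation":[0,0,0],"angular":[0,0,0],"hand":0.6}]' 50
python3 -m handwheel '[{"translation":[0,0,0],"angular":[0,0,0],"hand":0.7},{"translation":[0,0,0],"angular":[0,0,0],"hand":1},{"translation":[0,0,0],"angular":[0,0,0],"hand":1},{"translation":[0,0,0],"angular":[0,0,0],"hand":1},{"translation":[0,0,0],"angular":[0,0,0],"hand":1}]'
python3 -c "
from h import *
to(431.6,310.3,130,79.3)"
```

```text
clock: 31.12
position: [0.5222, 0.1153, 0.0451]
ee_rot: [0.0, 0.998, 0.067, 0.001]
contact_force: [-0.8, 0.6, 0.7]
width: 0.0344
gripper_force: 0.0
clock: 31.53
position: [0.5223, 0.1154, 0.0453]
ee_rot: [0.0, 0.998, 0.067, 0.002]
contact_force: [0.9, -1.5, 6.5]
width: 0.0276
gripper_force: 50.6
pos [522.3 115.4  45.3] ang 7.7 tilt [ 0.0033 -0.0004] shift [ -63.4 -205.2  -85.1] turn z -71.6 w 27.6 F [ 0.9 -1.5  6.5] t 31.5333
```

```bash
python3 -m handwheel '[{"translation":[0,0,-0.008],"angular":[0,0,0],"hand":1},{"translation":[0,0,-0.015],"angular":[0,0,0],"hand":1},{"translation":[0,0,-0.02],"angular":[0,0,0],"hand":1},{"translation":[0,0,-0.025],"angular":[0,0,0],"hand":1},{"translation":[0,0,-0.02],"angular":[0,0,0],"hand":1},{"translation":[0,0,-0.012],"angular":[0,0,0],"hand":1},{"translation":[-0.004,-0.0132,0],"angular":[0,0,0],"hand":1},{"translation":[-0.0066,-0.0213,0],"angular":[0,0,0],"hand":1},{"translation":[-0.0066,-0.0213,0],"angular":[0,0,0],"hand":1},{"translation":[-0.0066,-0.0213,0],"angular":[0,0,0],"hand":1}]'
python3 -m handwheel '[{"translation":[-0.0066,-0.0213,0],"angular":[0,0,0],"hand":1},{"translation":[-0.0066,-0.0213,0],"angular":[0,0,0],"hand":1},{"translation":[-0.0066,-0.0213,0],"angular":[0,0,0],"hand":1},{"translation":[-0.0066,-0.0213,0],"angular":[0,0,0],"hand":1},{"translation":[-0.0066,-0.0213,0],"angular":[0,0,0],"hand":1},{"translation":[-0.0066,-0.0216,0],"angular":[0,0,0],"hand":1},{"translation":[0,0,0],"angular":[0,0,-4.6],"hand":1},{"translation":[0,0,0],"angular":[0,0,-6.7],"hand":1},{"translation":[0,0,0],"angular":[0,0,-6.7],"hand":1},{"translation":[0,0,0],"angular":[0,0,-6.7],"hand":1}]'
python3 -m handwheel '[{"translation":[0,0,0],"angular":[0,0,-6.7],"hand":1},{"translation":[0,0,0],"angular":[0,0,-6.7],"hand":1},{"translation":[0,0,0],"angular":[0,0,-6.7],"hand":1},{"translation":[0,0,0],"angular":[0,0,-6.7],"hand":1},{"translation":[0,0,0],"angular":[0,0,-6.7],"hand":1},{"translation":[0,0,0],"angular":[0,0,-6.7],"hand":1},{"translation":[0,0,0],"angular":[0,0,-6.7],"hand":1},{"translation":[0,0,0],"angular":[0,0,0],"hand":1},{"translation":[0,0,0],"angular":[0,0,0],"hand":1}]'
python3 -c "
from h import *
to(431.6,310.3,41.3,79.3);snap('wrist','w8')"
```

```text
clock: 32.37
position: [0.4847, 0.19, 0.1429]
ee_rot: [-0.0, 0.998, 0.067, -0.002]
contact_force: [-0.4, -0.5, -3.6]
width: 0.0274
gripper_force: 49.7
clock: 33.2
position: [0.4283, 0.3109, 0.1426]
ee_rot: [0.0, 0.959, 0.282, -0.002]
contact_force: [0.8, -1.1, -3.5]
width: 0.0272
gripper_force: 50.1
clock: 33.95
position: [0.4291, 0.3106, 0.143]
ee_rot: [-0.0, 0.771, 0.637, -0.001]
contact_force: [0.0, 0.2, -3.2]
width: 0.0279
gripper_force: 50.1
pos [429.1 310.6 143. ] ang 79.2 tilt [-0.0026 -0.0009] shift [  0.3   2.7 101.7] turn z -0.1 w 27.9 F [ 0.   0.2 -3.2] t 33.95
```

View pics/w8.png

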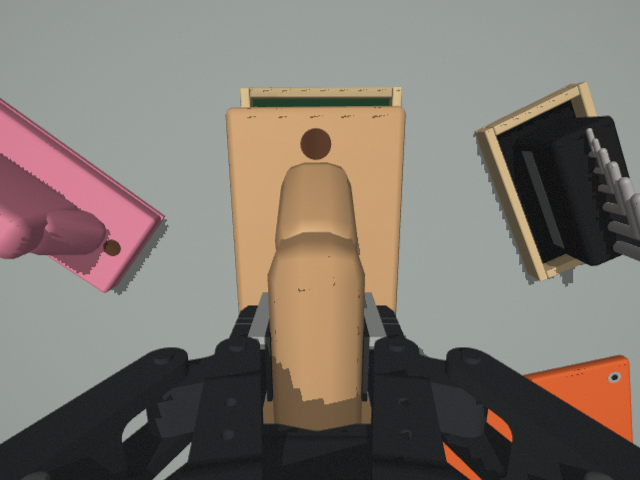

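The push block is held level over the green tray, whose far rim is at y≈92, x 242–401. I'll lower it.

```bash
python3 -m handwheel '[{"translation":[0.001,0.001,0.012],"angular":[0,0,0],"hand":1},{"translation":[0,0,0.02],"angular":[0,0,0],"hand":1},{"translation":[0,0,0.025],"angular":[0,0,0],"hand":1},{"translation":[0,0,0.02],"angular":[0,0,0],"hand":1},{"translation":[0,0,0.012],"angular":[0,0,0],"hand":1},{"translation":[0,0,0.006],"angular":[0,0,0],"hand":1},{"translation":[0,0,0.003],"angular":[0,0,0],"hand":1},{"translation":[0,0,0.001],"angular":[0,0,0],"hand":1},{"translation":[0,0,0],"angular":[0,0,0],"hand":1}]'
python3 -m handwheel '[{"translation":[0,0,0.001],"angular":[0,0,0],"hand":1},{"translation":[0,0,0.001],"angular":[0,0,0],"hand":1},{"translation":[0,0,0],"angular":[0,0,0],"hand":1}]'
```

```text
clock: 34.75
position: [0.4323, 0.3116, 0.0454]
ee_rot: [0.0, 0.77, 0.638, 0.001]
contact_force: [0.0, 0.3, -3.7]
width: 0.0275
gripper_force: 50.1
clock: 35.0
position: [0.4321, 0.3114, 0.0434]
ee_rot: [0.0, 0.77, 0.638, 0.0]
contact_force: [-0.1, 0.1, -3.5]
width: 0.0276
gripper_force: 50.1
```

```bash
python3 -m handwheel '[{"translation":[0,0,0.001],"angular":[0,0,0],"hand":1},{"translation":[0,0,0.001],"angular":[0,0,0],"hand":1},{"translation":[0,0,0],"angular":[0,0,0],"hand":1}]'
python3 -m handwheel '[{"translation":[0,0,0.0008],"angular":[0,0,0],"hand":1},{"translation":[0,0,0],"angular":[0,0,0],"hand":1}]'
```

```text
clock: 35.25
position: [0.4321, 0.3113, 0.0414]
ee_rot: [0.0, 0.77, 0.638, 0.0]
contact_force: [0.4, -0.7, -0.3]
width: 0.0276
gripper_force: 50.6
clock: 35.42
position: [0.4321, 0.3113, 0.0413]
ee_rot: [0.0, 0.77, 0.638, 0.0]
contact_force: [-0.9, -2.2, 5.8]
width: 0.0271
gripper_force: 51.4
```

```bash
python3 -m handwheel '[{"translation":[0,0,0],"angular":[0,0,0],"hand":0.6},{"translation":[0,0,0],"angular":[0,0,0],"hand":0.5},{"translation":[0,0,0],"angular":[0,0,0],"hand":0.35},{"translation":[0,0,0],"angular":[0,0,0],"hand":0.35},{"translation":[0,0,-0.01],"angular":[0,0,0],"hand":0.35},{"translation":[0,0,-0.025],"angular":[0,0,0],"hand":0.35},{"translation":[0,0,-0.035],"angular":[0,0,0],"hand":0.35},{"translation":[0,0,-0.035],"angular":[0,0,0],"hand":0.35},{"translation":[0,0,-0.035],"angular":[0,0,0],"hand":0.35},{"translation":[0,0,-0.035],"angular":[0,0,0],"hand":0.35}]'
python3 -m handwheel '[{"translation":[0,-0.02,-0.01],"angular":[0,0,0],"hand":0.35},{"translation":[0,-0.03,0],"angular":[0,0,0],"hand":0.35},{"translation":[0,-0.03,0],"angular":[0,0,0],"hand":0.35},{"translation":[0,-0.03,0],"angular":[0,0,0],"hand":0.35},{"translation":[0,-0.03,0],"angular":[0,0,0],"hand":0.35},{"translation":[0,-0.03,0],"angular":[0,0,0],"hand":0.35},{"translation":[0,-0.02,0],"angular":[0,0,0],"hand":0.35},{"translation":[0,0,0],"angular":[0,0,0],"hand":0.35},{"translation":[0,0,0],"angular":[0,0,0],"hand":0.35},{"translation":[0,0,0],"angular":[0,0,0],"hand":0.35}]'
python3 -c "
from h import *
im,c=snap('top','t1');cv2.imwrite('pics/t1c.png',cv2.resize(im[90:320,125:525],None,fx=2,fy=2,interpolation=2))"
```

```text
clock: 36.25
position: [0.4315, 0.3111, 0.2176]
ee_rot: [0.0, 0.77, 0.638, 0.0]
contact_force: [-0.0, 1.1, -0.7]
width: 0.0553
gripper_force: 0.0
clock: 37.08
position: [0.2458, 0.3468, 0.2257]
ee_rot: [0.0, 0.77, 0.638, 0.001]
contact_force: [0.7, -0.4, 0.2]
width: 0.0555
gripper_force: 0.0
```

View pics/t1c.png

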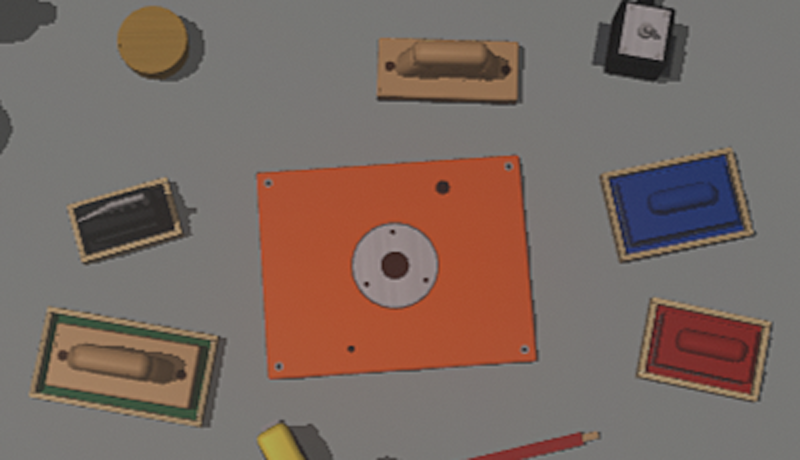

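The plate is clear, all four things sit centred and flat in their own trays (crop: hex (127,220), push block (127,365), blue (678,203), red (705,348)), and the twin is where it was at (448,70). I'll hand it in.

```bash
python3 -c "
from rig import manip
print(manip.sign_off())"
```

```text
the job is handed in; nothing more can be done
None
```

I put all four things away in their own trays, left the second push block untouched, and handed the job in at about 37 s; the last top view showed everything in place, but no verdict came back.

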